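# Tidy the stationery into the desk caddy

### The arm

A 6-joint arm with a two-finger parallel gripper is mounted at the origin on the work surface. World frame = base frame: x ahead of the robot, y to its left, z up, the work surface at z = 0. Lengths are in mm, angles in rad, forces in N, time in s.
With the tool pointing down it reaches from about 300 to 750 mm from the base axis. Payload 8.5 kg.
Tool frame: the origin (TCP) lies on the centre line of the jaws, within the pads' length; the fingertips stand manip.tips_ahead ahead of it and the grasp point (between the pads) is the TCP (manip.tips_ahead is the distance from the TCP to the fingertips, in mm); z points along the fingers, y is the line along which they close (so a half turn about z gives the same grasp; the last joint's range is limited). The gripper opens to 85 mm and grips with 20 to 120 N. Pads are 22 mm wide; open, the fingers measure 114 mm over their backs; the gripper's body (76 mm by 85 mm) begins 54 mm behind the grasp point. The pads swing forward as they close: fully open they stand 13 mm farther back than shut.
Start: joints at [1.081, 0.381, 1.297, -0, 1.464, -0.215], TCP at [149.237, 529.348, 250.322] pointing down, gripper open.
Joint ranges: [-3.11, 3.11], [-0.89, 2.33], [0.22, 2.48], [-1.42, 4.56], [0.17, 2.85], [-2.88, 2.88]. Speed limits (rad/s): [2.39, 2.39, 3.14, 3.14, 3.14, 3.14].

### API

Orientations are given as [roll, pitch, yaw] about the fixed x, y, z axes, in that order (R = Rz(yaw) Ry(pitch) Rx(roll)).
In Python, from rig import manip gives the robot as it stands.
- The arm moves only by the tool play_rows, never from a script. Its argument "commands" is a list of rows, each a list of 2 entries, a list of its own where there are three numbers: the shift along the world's x, y, z in m, then the turn, a rotation vector about the world's x, y, z in degrees. In form: [[[dx, dy, dz], [rx, ry, rz]], ...]. A call has 1 to 20 rows; each row is the pose to reach, as a shift and turn from the pose commanded when the call began; what a row does not reach only later rows make up. A row lasts 1/8 s, in which the tool goes at most 62.5 mm and 10.7 degrees, less where a joint would pass 70% of its speed; a pose out of reach is approached as far as the arm can. A call with a gripper value outside its range is refused whole. "grip" is the gripper's target within -1 to 1 (shut at 1, half-way at 0, fully open at -1), set as the call begins (left out, the last holds). The fingers move at their own pace and stop on an object; "squeeze" is the grip in N (left out, the last holds). Time passes only in rows, so rows that repeat a pose let the fingers close. It gives the time, the measured TCP pose, the force, the opening and the grip force at its end, in the units of the state.
- manip.get_state(): the state, without advancing time (a new reading comes with each control period).
- manip.capture(name): name is "scene" or "top" or "wrist"; returns the picture (384x512x3 uint8, red, green, blue); there is no depth.
- manip.camera_info(name): a dict with "mtx" (3x3 intrinsics, pixels), "distortion" ([k1, k2, p1, p2, k3] as OpenCV has them; the pictures are not rectified), "extrinsics" (4x4, takes a point from world to camera coordinates); the wrist camera has in their place "tool_from_camera" (4x4, takes a point from camera to tool coordinates, whose origin is the TCP and whose axes are the flange's). Camera axes: x right, y up, looking along -z (the intrinsics and any distortion apply to the point x, -y, -z); pixel columns grow to the right and rows downward; lengths in mm; the calibration is good to about 2 mm. A picture is of the moment at which its call begins: read the wrist's pose just before it. camera_info takes no time and is no camera call.
- manip.finish_job(): hands the job in; it is judged then, once.
Trained networks look in the newest picture that a camera, given by its name, has taken for a name from the list of things; names that differ only in an ending like _2 or _b are one class to them, and where a whole thing is asked for, a point or a joint stands for the part that bears it (a point fixed in the world has none). Each returns a list of dicts, best first, with "conf" (0 to 1); they miss things now and then, are a little off and sometimes report something else, mostly with a low value. They report only what shows in the picture. A call takes as long as a camera call. They do not tell look-alikes from the thing itself.
- manip.recognise(camera, label): "uv" ([column, row] in pixels, amid what is visible of it).
- manip.place_of(camera, label): "uv" ([column, row] in pixels: a listed point, or the origin of a listed thing).
The state is a dict: "clock": time; "joints": joint angles; "qd": joint speeds; "joint_torque": joint torques, N m; "eef_pos": TCP position; "orientation": TCP orientation; "force": force on the tool from outside, world axes, zero at the start; "torque": the same for the moment, N m; "gripper_width": finger opening in mm; "gripper_force": force on a finger pad.
Only numpy, scipy, OpenCV 4.12 (cv2) and the standard library are available. Lean on these libraries where they do the work, as an engineer would, in place of code of your own. Each camera call takes 0.05 s, during which the arm holds its last target. There are 200 camera calls.

### The job

Tidy the loose stationery into the desk caddy: put both rolls of tape over the post, the large roll at the bottom and the small one on top, stand the glue stick upright in the round pot, and lay the eraser flat in the rectangular bay. Leave the cork disc, the candle and the matchbox where they are.

Things in the scene. Friction and masses are not known exactly. Their poses are not given: they have to be found in the camera images.
- big_roll_c (a point): Large roll of brown paper tape lying flat on the desk: a ring of outer diameter 60 mm, hole 26 mm, height 19 mm, about 60 g. The point is its centre, half-way up; z is the ring's axis.
- small_roll_c (a point): Small roll of brown paper tape lying flat on the desk: a ring of outer diameter 42 mm, hole 26 mm, height 19 mm, about 30 g. The point is its centre, half-way up; z is the ring's axis.
- glue_c (a point): Round glue stick standing upright on the desk: height 90 mm, white barrel 26 mm in diameter with a grey band, dark cap (top 30 mm) 28 mm in diameter, about 35 g. The point is its centre, 45 mm above its foot; z runs up its axis.
- eraser_c (a point): Large block eraser, white with a grey sleeve, lying on the desk: 60 mm (its x) by 26 mm (its y) by 24 mm high, about 50 g. The point is its centre, half-way up.
- cork_c (a point): Cork disc, a thick coaster without a hole, lying flat: diameter 54 mm, height 19 mm. It does not belong to the stationery. The point is its centre, half-way up.
- candle_c (a point): White square candle with a black wick, standing: 28 x 28 mm, 70 mm high. It does not belong to the stationery. The point is its centre, half-way up.
- matchbox_c (a point): Matchbox, grey sleeve with light wooden drawer ends, lying flat: 54 mm (x) by 36 mm (y) by 16 mm high. It does not belong to the stationery. The point is its centre, half-way up.
- post: Wooden post for tape. Fixed on the caddy tray, a 104 x 310 mm board (floor 6 mm, rim 10 mm above the desk) with three inserts in a row along this y axis, 100 mm apart, in any order. Round foot 60 mm wide, 6 mm thick; upright post 12 mm thick, top 64 mm above the origin. Origin: centre of the foot's underside, on the tray's floor; rolls rest 6 mm above it.
- pot: Round white open pot for the glue stick. Fixed on the caddy tray, a 104 x 310 mm board (floor 6 mm, rim 10 mm above the desk) with three inserts in a row along this y axis, 100 mm apart, in any order. Height 50 mm, outer diameter 60 mm at the rim and 56 mm at the foot, wall 4 mm, inner floor 4 mm above the origin. The origin is the centre of its underside (on the tray's floor).
- bay: Low rectangular open wooden bay for the eraser. Fixed on the caddy tray, a 104 x 310 mm board (floor 6 mm, rim 10 mm above the desk) with three inserts in a row along this y axis, 100 mm apart, in any order. Outside 84 mm (its x) by 50 mm (its y), inside 76 x 42 mm, 15 mm high, inner floor 4 mm above the origin. The origin is the centre of its underside (on the tray's floor).
There are look-alikes about, which are no part of the job. Leave any pink look-alike of the part that bears glue_c alone.

How it is judged (in metres and radians):
At the end, for the whole second after the job is handed in: Both rolls flat around the post, large under small (12 mm, tilt 0.12 rad); glue stick upright on the pot's floor (17 mm, 0.12 rad); eraser flat on the bay's floor (12 mm each way, 0.12 rad); heights within 4 mm; all at rest; cork disc, candle, matchbox within 20 mm of their starts (horizontal distance between each of big_roll_c, small_roll_c and post below 0.012 m and z of big_roll_c in the frame of post between 0.0115 and 0.0195 m and angle between each of big_roll_c, small_roll_c, glue_c's own z axis and vertical below 0.12 rad and z of small_roll_c in the frame of post between 0.0305 and 0.0385 m and horizontal distance between glue_c and pot below 0.017 m and z of glue_c in the frame of pot between 0.045 and 0.053 m and x of eraser_c in the frame of bay between -0.012 and 0.012 m and y of eraser_c in the frame of bay between -0.012 and 0.012 m and z of eraser_c in the frame of bay below 0.02 m and angle between the z axis of eraser_c and the z axis of bay, either way round below 0.12 rad and linear speed of each of big_roll, small_roll, glue, eraser below 0.02 m/s and distance of each of cork_c, candle_c, matchbox_c from where it was at the start of the episode below 0.02 m); the robot touches nothing.
It fails at once if the cork disc is moved by more than 20 mm (distance of cork_c from where it was at the start of the episode above 0.02 m).
It fails at once if the candle is moved by more than 20 mm (distance of candle_c from where it was at the start of the episode above 0.02 m).
It fails at once if the matchbox is moved by more than 20 mm (distance of matchbox_c from where it was at the start of the episode above 0.02 m).
It also fails if it takes over 112 s, if anything falls off the work surface, if the arm or the gripper's body presses on something with over 40 N, if the wrist force passes 120 N, or if a joint passes its speed limit or range.

## Working session

There is one attempt and no reset: what is moved stays moved. The work goes in short steps, Python scripts to look and compute and a tool call to move; the robot and the scene stay as the last step left them, time stands still between calls to the robot, and variables do not carry over. Pictures are saved under pics/ and viewed, at most 14 in all, crops included, and the job is handed in when it is done.

Besides the shell and the picture viewer there is one more tool, called after "Request:" in YAML: its name, and indented under it one key for each argument. play_rows: Moves the arm, as the interface text tells. Its arguments: {"type":"object","properties":{"commands":{"type":"array","items":{"type":"array"}},"grip":{"type":"number"},"squeeze":{"type":"number"}},"required":["commands"]}

```bash
ls; mkdir -p pics; cat > h.py <<'E'
import numpy as np, cv2
from rig import manip
def cap(cam,fn=None):
    im=manip.capture(cam)
    if fn: cv2.imwrite('pics/'+fn,cv2.cvtColor(np.asarray(im),cv2.COLOR_RGB2BGR))
    return im
def pose(st=None):
    st=st or manip.get_state()
    r,p,y=st['orientation']
    from scipy.spatial.transform import Rotation as R
    T=np.eye(4);T[:3,:3]=R.from_euler('xyz',[r,p,y]).as_matrix();T[:3,3]=st['eef_pos'];return T
def w2c(cam,T=None):
    ci=manip.camera_info(cam)
    if cam=='wrist': E=np.linalg.inv((pose() if T is None else T)@np.array(ci['tool_from_camera']))
    else: E=np.array(ci['extrinsics'])
    return np.array(ci['mtx'],float),np.array(ci['distortion'],float),E
def px2w(cam,uv,z,T=None):
    K,D,E=w2c(cam,T)
    p=cv2.undistortPoints(np.array([[uv]],float),K,D)[0,0]
    d=E[:3,:3].T@np.array([p[0],-p[1],-1]); o=-E[:3,:3].T@E[:3,3]
    return o+d*(z-o[2])/d[2]
def w2px(cam,P,T=None):
    K,D,E=w2c(cam,T)
    q=(E[:3,:3]@np.array(P,float).T).T+E[:3,3] if np.ndim(P)>1 else (E[:3,:3]@np.array(P,float)+E[:3,3])[None]
    q=q*[1,-1,-1]
    return cv2.projectPoints(q,np.zeros(3),np.zeros(3),K,D)[0][:,0]
E
python3 - <<'E'
from h import *
print(manip.tips_ahead, manip.get_state())
for c in ['top','scene']:
    cap(c,c+'0.png')
    for n,z in dict(big_roll_c=9.5,small_roll_c=9.5,glue_c=45,eraser_c=12,cork_c=9.5,candle_c=35,matchbox_c=8,post=6,pot=6,bay=6).items():
        print(c,n,[(round(d['conf'],2),np.round(d['uv']),np.round(px2w(c,d['uv'],z)[:2])) for d in manip.place_of(c,n)[:3]])
for c in ['top','scene','wrist']: print(c,{k:np.round(v,3).tolist() for k,v in manip.camera_info(c).items()})
E
```

```text
pics
19.0 {'clock': 0.0, 'joints': array([ 1.08067104e+00,  3.81200325e-01,  1.29826230e+00,  3.61186571e-06,
        1.46359247e+00, -2.15307190e-01]), 'qd': array([-5.27281970e-04, -2.02288150e-03, -5.04128753e-04, -2.12895498e-04,
       -9.37059509e-04,  8.70800422e-05]), 'joint_torque': array([ 1.24569553e-03, -4.48451936e+01, -2.31285149e+01, -7.94352377e-05,
        4.76293091e-03, -4.85481530e-05]), 'eef_pos': array([149.1322992 , 529.12070662, 249.70891489]), 'orientation': array([-3.14016475e+00, -3.15954399e-04,  2.86677395e+00]), 'force': array([-0.32341749, -0.00651235,  0.57823935]), 'torque': array([-0.11356634,  0.03147606,  0.05267311]), 'gripper_force': 0.0, 'gripper_width': 85.3603284128253}
top big_roll_c [(0.82, array([214., 220.]), array([443.,  99.])), (0.65, array([267., 136.]), array([650., -22.]))]
top small_roll_c [(0.58, array([120., 212.]), array([461., 318.]))]
top glue_c [(0.74, array([162., 241.]), array([392., 204.])), (0.71, array([168., 198.]), array([487., 197.])), (0.53, array([153., 277.]), array([314., 219.]))]
top eraser_c [(0.82, array([306., 
[... 1385 characters left out ...]
 1.0]], 'distortion': [-0.06, 0.0, 0.0, 0.0, 0.0], 'extrinsics': [[0.009, -1.0, 0.005, -19.962], [0.98, 0.01, 0.2, -489.675], [-0.2, 0.003, 0.98, -737.805], [0.0, 0.0, 0.0, 1.0]]}
scene {'mtx': [[493.252, 0.0, 252.024], [0.0, 493.252, 197.852], [0.0, 0.0, 1.0]], 'distortion': [-0.057, 0.0, 0.0, 0.0, 0.0], 'extrinsics': [[-0.761, 0.649, 0.006, 377.499], [-0.373, -0.444, 0.815, 148.707], [0.531, 0.618, 0.579, -1365.906], [0.0, 0.0, 0.0, 1.0]]}
wrist {'mtx': [[284.833, 0.0, 259.408], [0.0, 284.833, 191.461], [0.0, 0.0, 1.0]], 'distortion': [0.02, 0.0, 0.0, 0.0, 0.0], 'tool_from_camera': [[-0.0, 0.948, 0.317, 83.225], [1.0, 0.0, 0.0, 0.073], [0.0, 0.317, -0.948, -123.542], [0.0, 0.0, 0.0, 1.0]]}
```

View pics/top0.png

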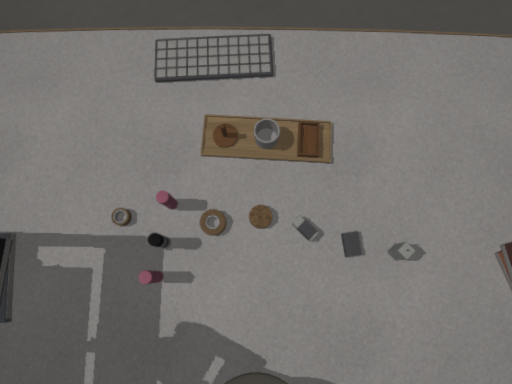

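View pics/scene0.png

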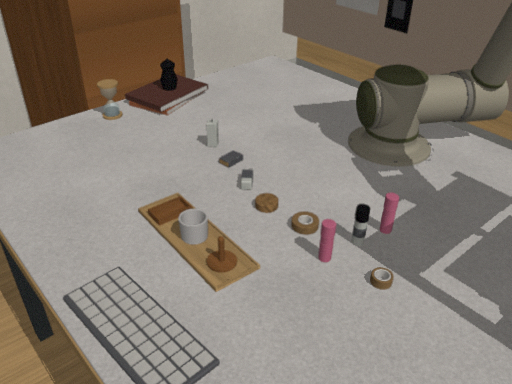

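Request:
play_rows:
  commands:
    - [[0.27,-0.35,-0.02],[0,0,15.7]]
    - [[0.27,-0.35,-0.02],[0,0,15.7]]
    - [[0.27,-0.35,-0.02],[0,0,15.7]]
    - [[0.27,-0.35,-0.02],[0,0,15.7]]
    - [[0.27,-0.35,-0.02],[0,0,15.7]]
    - [[0.27,-0.35,-0.02],[0,0,15.7]]
    - [[0.27,-0.35,-0.02],[0,0,15.7]]
    - [[0.27,-0.35,-0.02],[0,0,15.7]]
    - [[0.27,-0.35,-0.02],[0,0,15.7]]
    - [[0.27,-0.35,-0.02],[0,0,15.7]]
  grip: -1
  squeeze: 40

```text
clock: 2.35
eef_pos: [418.4, 180.4, 230.4]
orientation: [3.141, -0.0, -3.141]
force: [0.3, 0.3, -0.7]
gripper_width: 85.3
gripper_force: 0.0
```

```bash
cat > look.py <<'E'
import sys
from h import *
Z=dict(big_roll_c=9.5,small_roll_c=9.5,glue_c=45,eraser_c=12,cork_c=9.5,candle_c=35,matchbox_c=8,post=6,pot=6,bay=6)
T=pose();print(np.round(T[:3,3],1),np.round(manip.get_state()['orientation'],3))
cap('wrist',sys.argv[1])
for n in sys.argv[2:]:
    n,_,z=n.partition('='); z=float(z) if z else Z[n]
    print(n,[(round(d['conf'],2),np.round(d['uv']),np.round(px2w('wrist',d['uv'],z,T)[:2],1)) for d in manip.place_of('wrist',n)[:3]])
E
python3 look.py w1.png big_roll_c small_roll_c glue_c post pot
```

```text
[418.4 180.4 230.4] [ 3.141 -0.    -3.141]
big_roll_c [(0.62, array([201., 180.]), array([435.1, 108.1]))]
small_roll_c [(0.78, array([364., 189.]), array([446.7, 313.7]))]
glue_c [(0.9, array([303.,  72.]), array([312.8, 224.7])), (0.77, array([278., 223.]), array([477.9, 203. ])), (0.74, array([289., 147.]), array([387.1, 212.7]))]
post [(0.72, array([192., 315.]), array([646.3,  79.6]))]
pot []
```

View pics/w1.png

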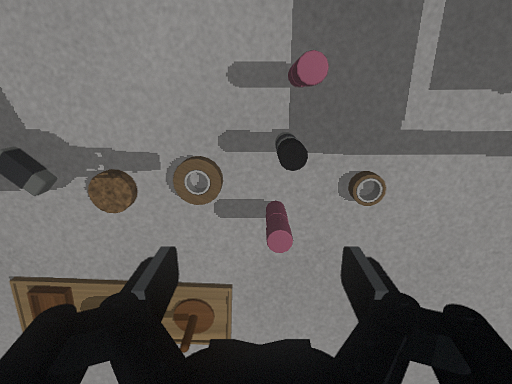

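Request:
play_rows:
  commands:
    - [[0.019,-0.075,-0.05],[0,0,0]]
    - [[0.019,-0.075,-0.09],[0,0,0]]
    - [[0.019,-0.075,-0.09],[0,0,0]]
    - [[0.019,-0.075,-0.09],[0,0,0]]
    - [[0.019,-0.075,-0.09],[0,0,0]]

```text
clock: 3.28
eef_pos: [438.8, 105.2, 142.0]
orientation: [3.142, 0.003, -3.141]
force: [-0.5, 0.1, -0.4]
gripper_width: 85.2
gripper_force: 0.0
```

```bash
cat >> h.py <<'E'
def seg(cam,uv,win=70,lo=(5,60,40),hi=(25,255,255)):
    pass
E
python3 look.py w2.png big_roll_c glue_c
python3 - <<'E'
from h import *
T=pose()
im=cv2.imread('pics/w2.png');hsv=cv2.cvtColor(im,cv2.COLOR_BGR2HSV)
m=cv2.inRange(hsv,(5,60,30),(25,255,255));m=cv2.morphologyEx(m,cv2.MORPH_OPEN,np.ones((3,3)))
n,l,s,c=cv2.connectedComponentsWithStats(m)
for i in range(1,n):
    if s[i][4]>300: print(s[i],c[i],np.round(px2w('wrist',c[i],14,T)))
cv2.imwrite('pics/w2m.png',cv2.hconcat([im[60:340,100:420],cv2.cvtColor(m,cv2.COLOR_GRAY2BGR)[60:340,100:420]]))
E
```

```text
[438.8 105.2 142. ] [ 3.142e+00  3.000e-03 -3.141e+00]
big_roll_c [(0.92, array([257., 185.]), array([435.1, 103.2]))]
glue_c [(0.88, array([400., 139.]), array([387.5, 212.9])), (0.72, array([437.,  27.]), array([312.5, 225.6]))]
[ 226  153   64   65 2371] [257.52593842 184.39097427] [432. 104.  14.]
[ 111  171   63   58 2807] [142.55682223 199.43712148] [447.  -4.  14.]
[ 455  173   57   47 1145] [478.40349345 192.98078603] [441. 307.  14.]
[  7 308  36  33 653] [ 21.07963247 319.70903522] [ 584. -150.   14.]
[ 161  313  130   44 3611] [222.5591249  329.23234561] [600.  65.  14.]
[ 81 361  34  23 575] [ 98.66086957 373.6173913 ] [663. -81.  14.]
```

View pics/w2m.png

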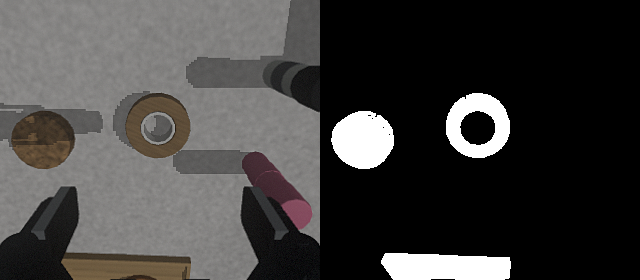

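Request:
play_rows:
  commands:
    - [[-0.004,-0.001,-0.05],[0,0,0]]
    - [[-0.004,-0.001,-0.09],[0,0,0]]
    - [[-0.004,-0.001,-0.11],[0,0,0]]
    - [[-0.004,-0.001,-0.125],[0,0,0]]
    - [[-0.004,-0.001,-0.125],[0,0,0]]
    - [[-0.004,-0.001,-0.125],[0,0,0]]
    - [[-0.004,-0.001,-0.125],[0,0,0]]

```text
clock: 4.3
eef_pos: [434.6, 103.4, 16.0]
orientation: [-3.142, 0.001, 3.141]
force: [-0.5, 0.2, 0.1]
gripper_width: 85.5
gripper_force: 0.0
```

Request:
play_rows:
  commands:
    - [[0,0,0],[0,0,0]]
    - [[0,0,0],[0,0,0]]
    - [[0,0,0],[0,0,0]]
    - [[0,0,0],[0,0,0]]
    - [[0,0,0],[0,0,0]]
    - [[0,0,0],[0,0,0]]
    - [[0,0,0],[0,0,0]]
  grip: 1
  squeeze: 40

```text
clock: 5.18
eef_pos: [434.4, 103.4, 16.1]
orientation: [3.142, 0.001, 3.14]
force: [-2.2, -0.1, 9.9]
gripper_width: 58.4
gripper_force: 40.8
```

Request:
play_rows:
  commands:
    - [[0,0,0.05],[0,0,0]]
    - [[0.02,0,0.1],[0,0,0]]
    - [[0.08,-0.01,0.145],[0,0,0]]
    - [[0.14,-0.023,0.145],[0,0,0]]
    - [[0.2,-0.023,0.145],[0,0,0]]
    - [[0.246,-0.023,0.145],[0,0,0]]
    - [[0.246,-0.023,0.145],[0,0,0]]
    - [[0.246,-0.023,0.145],[0,0,0]]
    - [[0.246,-0.023,0.145],[0,0,0]]
    - [[0.246,-0.023,0.145],[0,0,0]]

```text
clock: 6.42
eef_pos: [679.6, 80.5, 161.0]
orientation: [-3.142, 0.0, 3.141]
force: [-0.6, -0.0, -1.3]
gripper_width: 58.2
gripper_force: 44.0
```

```bash
python3 look.py w3.png post post=70 pot pot=56 bay big_roll_c
```

```text
[679.6  80.5 161. ] [-3.142  0.     3.141]
post [(0.79, array([260., 145.]), array([641.4,  81.4]))]
post [(0.79, array([260., 145.]), array([631.1,  81.3]))]
pot [(0.57, array([159., 142.]), array([638.9, -16.5]))]
pot [(0.57, array([159., 142.]), array([631.3,   1. ]))]
bay [(0.95, array([ 54., 139.]), array([ 636.7, -116.4]))]
big_roll_c [(0.91, array([260., 266.]), array([775.9,  81.6]))]
```

View pics/w3.png

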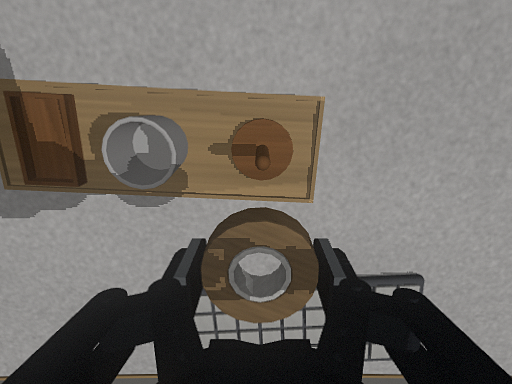

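```bash
python3 - <<'E'
from h import *
T=pose()
for n,uv,z in [('posttop',(262.5,161),70),('foot',(261.5,149),12),('net',(260,145),6),('rollnet',(260,266),154),('hole top rim',(260,274),163.5),('potrim',(139,153),56),('trayTR',(324,97),10),('trayBR',(313,202),10),('trayTL',(5,80),10),('trayBL',(5,188),10)]:
    print(n,np.round(px2w('wrist',uv,z,T),1))
E
```

```text
posttop [644.   83.2  70. ]
foot [645.   82.9  12. ]
net [642.1  81.5   6. ]
rollnet [681.8  81.1 154. ]
hole top rim [680.1  81.1 163.5]
potrim [640.5 -16.   56. ]
trayTR [598.  139.7  10. ]
trayBR [700.  135.8  10. ]
trayTL [ 584.7 -143.4   10. ]
trayBL [ 684.7 -172.1   10. ]
```

Request:
play_rows:
  commands:
    - [[-0.0365,0.002,0],[0,0,0]]
    - [[-0.0365,0.002,-0.03],[0,0,0]]
    - [[-0.0365,0.002,-0.06],[0,0,0]]
    - [[-0.0365,0.002,-0.06],[0,0,0]]
    - [[-0.0365,0.002,-0.06],[0,0,0]]
    - [[-0.0365,0.002,-0.08],[0,0,0]]
    - [[-0.0365,0.002,-0.095],[0,0,0]]
    - [[-0.0365,0.002,-0.095],[0,0,0]]

```text
clock: 7.78
eef_pos: [643.5, 82.4, 64.8]
orientation: [3.142, -0.001, 3.141]
force: [-0.4, 0.4, 0.5]
gripper_width: 58.0
gripper_force: 44.0
```

Request:
play_rows:
  commands:
    - [[0,0,-0.02],[0,0,0]]
    - [[0,0,-0.033],[0,0,0]]
    - [[0,0,-0.036],[0,0,0]]
    - [[0,0,-0.036],[0,0,0]]

```text
clock: 8.28
eef_pos: [644.0, 82.3, 29.7]
orientation: [-3.142, 0.001, 3.141]
force: [0.4, -0.8, -1.2]
gripper_width: 58.4
gripper_force: 44.0
```

Request:
play_rows:
  commands:
    - [[0,0,0],[0,0,0]]
    - [[0,0,0],[0,0,0]]
    - [[0,0,0],[0,0,0]]
    - [[0,0,0],[0,0,0]]
    - [[0,0,0],[0,0,0]]
    - [[0,0,0.05],[0,0,0]]
    - [[0,0,0.1],[0,0,0]]
    - [[0,0,0.14],[0,0,0]]
    - [[0.04,0,0.14],[0,0,0]]
    - [[0.04,0,0.14],[0,0,0]]
    - [[0.04,0,0.14],[0,0,0]]
  grip: -1

```text
clock: 9.65
eef_pos: [683.1, 82.4, 168.7]
orientation: [3.141, -0.002, 3.141]
force: [-0.4, -0.1, 0.3]
gripper_width: 85.3
gripper_force: 0.0
```

```bash
python3 look.py w4.png post big_roll_c=21.5 pot bay
```

```text
[683.1  82.4 168.7] [ 3.141e+00 -2.000e-03  3.141e+00]
post [(0.9, array([259., 143.]), array([644.3,  82.8]))]
big_roll_c [(0.58, array([261., 147.]), array([645.7,  84.6]))]
pot []
bay [(0.61, array([ 56., 133.]), array([ 634.4, -116.1]))]
```

View pics/w4.png

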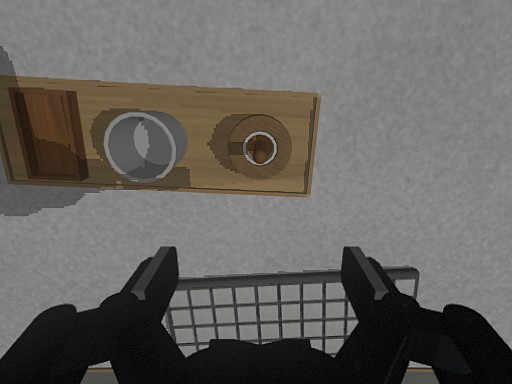

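Request:
play_rows:
  commands:
    - [[-0.237,0.231,-0.03],[0,0,0]]
    - [[-0.237,0.231,-0.03],[0,0,0]]
    - [[-0.237,0.231,-0.03],[0,0,0]]
    - [[-0.237,0.231,-0.03],[0,0,0]]
    - [[-0.237,0.231,-0.03],[0,0,0]]
    - [[-0.237,0.231,-0.03],[0,0,0]]
    - [[-0.237,0.231,-0.03],[0,0,0]]
    - [[-0.237,0.231,-0.03],[0,0,0]]
    - [[-0.237,0.231,-0.03],[0,0,0]]

```text
clock: 11.02
eef_pos: [447.9, 312.4, 139.3]
orientation: [3.142, 0.0, 3.139]
force: [-0.2, 0.1, -0.1]
gripper_width: 85.5
gripper_force: 0.0
```

```bash
python3 look.py w5.png small_roll_c glue_c
cat > blob.py <<'E'
import sys
from h import *
T=pose();im=cv2.imread('pics/'+sys.argv[1]);z=float(sys.argv[2]);hsv=cv2.cvtColor(im,cv2.COLOR_BGR2HSV)
m=cv2.inRange(hsv,(5,60,30),(25,255,255));m=cv2.morphologyEx(m,cv2.MORPH_OPEN,np.ones((3,3)))
n,l,s,c=cv2.connectedComponentsWithStats(m)
for i in range(1,n):
    if s[i][4]>300:
        b=(s[i][0]+s[i][2]/2-.5,s[i][1]+s[i][3]/2-.5); print(s[i],np.round(px2w('wrist',b,z,T),1))
E
python3 blob.py w5.png 12
```

```text
[447.9 312.4 139.3] [3.142 0.    3.139]
small_roll_c [(0.7, array([263., 188.]), array([445.8, 316.3]))]
glue_c [(0.72, array([129.,  12.]), array([312.3, 227.2])), (0.65, array([124., 130.]), array([388.4, 211.5])), (0.63, array([127., 235.]), array([476.4, 201.2]))]
[241 165  46  47 743] [444.6 317.1  12. ]
[  0 311  39  48 988] [611.9  50.7  12. ]
[ 80 361  36  23 617] [667.8 125.5  12. ]
```

Request:
play_rows:
  commands:
    - [[-0.0025,0.0035,-0.05],[0,0,0]]
    - [[-0.0025,0.0035,-0.09],[0,0,0]]
    - [[-0.0025,0.0035,-0.11],[0,0,0]]
    - [[-0.0025,0.0035,-0.121],[0,0,0]]
    - [[-0.0025,0.0035,-0.121],[0,0,0]]
    - [[-0.0025,0.0035,-0.121],[0,0,0]]

```text
clock: 11.92
eef_pos: [444.8, 317.0, 19.2]
orientation: [3.141, 0.001, 3.141]
force: [1.5, -0.0, 0.1]
gripper_width: 85.4
gripper_force: 0.0
```

Request:
play_rows:
  commands:
    - [[0,0,0],[0,0,0]]
    - [[0,0,0],[0,0,0]]
    - [[0,0,0],[0,0,0]]
    - [[0,0,0],[0,0,0]]
    - [[0,0,0],[0,0,0]]
    - [[0,0,0],[0,0,0]]
    - [[0,0,0],[0,0,0]]
    - [[0,0,0],[0,0,0]]
  grip: 1
  squeeze: 40

```text
clock: 12.92
eef_pos: [444.4, 317.0, 19.0]
orientation: [3.141, 0.001, 3.141]
force: [-1.4, -0.9, 6.3]
gripper_width: 40.9
gripper_force: 39.9
```

Request:
play_rows:
  commands:
    - [[0,0,0.06],[0,0,0]]
    - [[0,0,0.12],[0,0,0]]
    - [[0.238,-0.235,0.147],[0,0,0]]
    - [[0.238,-0.235,0.147],[0,0,0]]
    - [[0.238,-0.235,0.147],[0,0,0]]
    - [[0.238,-0.235,0.147],[0,0,0]]
    - [[0.238,-0.235,0.147],[0,0,0]]
    - [[0.238,-0.235,0.147],[0,0,0]]
    - [[0.238,-0.235,0.147],[0,0,0]]
    - [[0.238,-0.235,0.147],[0,0,0]]
    - [[0.238,-0.235,0.147],[0,0,0]]
    - [[0.238,-0.235,0.147],[0,0,0]]

```text
clock: 14.42
eef_pos: [681.8, 82.7, 165.6]
orientation: [3.142, 0.0, -3.141]
force: [0.1, -0.6, 0.0]
gripper_width: 40.6
gripper_force: 40.8
```

```bash
python3 look.py w6.png post small_roll_c=156.5 big_roll_c=21.5 pot
```

```text
[681.8  82.7 165.6] [ 3.142  0.    -3.141]
post [(0.77, array([260., 147.]), array([647. ,  83.7]))]
small_roll_c [(0.76, array([260., 263.]), array([683.3,  83.2])), (0.56, array([255., 144.]), array([619.9,  81.1])), (0.18, array([ 55., 133.]), array([614.9,  -9.9]))]
big_roll_c [(0.96, array([261., 146.]), array([642.8,  85. ]))]
pot [(0.94, array([158., 143.]), array([642.5, -17.2]))]
```

View pics/w6.png

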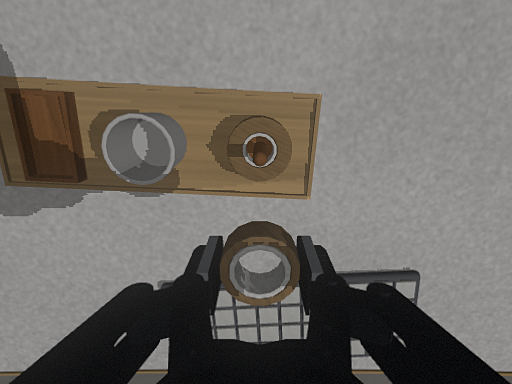

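Request:
play_rows:
  commands:
    - [[-0.0385,0,0],[0,0,0]]
    - [[-0.0385,0,-0.03],[0,0,0]]
    - [[-0.0385,0,-0.06],[0,0,0]]
    - [[-0.0385,0,-0.06],[0,0,0]]
    - [[-0.0385,0,-0.06],[0,0,0]]
    - [[-0.0385,0,-0.08],[0,0,0]]
    - [[-0.0385,0,-0.1],[0,0,0]]
    - [[-0.0385,0,-0.11],[0,0,0]]
    - [[-0.0385,0,-0.1145],[0,0,0]]
    - [[-0.0385,0,-0.1145],[0,0,0]]

```text
clock: 15.92
eef_pos: [644.1, 81.8, 51.4]
orientation: [-3.142, 0.001, 3.141]
force: [-0.2, -0.0, 0.1]
gripper_width: 41.0
gripper_force: 40.8
```

Request:
play_rows:
  commands:
    - [[0,0,0],[0,0,0]]
    - [[0,0,0],[0,0,0]]
    - [[0,0,0],[0,0,0]]
    - [[0,0,0],[0,0,0]]
    - [[0,0,0],[0,0,0]]
    - [[0,0,0.05],[0,0,0]]
    - [[0,0,0.1],[0,0,0]]
    - [[0,0,0.15],[0,0,0]]
    - [[-0.256,0.13,0.15],[0,0,0]]
    - [[-0.256,0.13,0.15],[0,0,0]]
    - [[-0.256,0.13,0.15],[0,0,0]]
    - [[-0.256,0.13,0.15],[0,0,0]]
    - [[-0.256,0.13,0.15],[0,0,0]]
    - [[-0.256,0.13,0.15],[0,0,0]]
    - [[-0.256,0.13,0.15],[0,0,0]]
    - [[-0.256,0.13,0.15],[0,0,0]]
    - [[-0.256,0.13,0.15],[0,0,0]]
  grip: -1

```text
clock: 18.05
eef_pos: [388.4, 211.5, 200.6]
orientation: [-3.141, -0.0, 3.14]
force: [-0.3, 0.6, -0.8]
gripper_width: 85.0
gripper_force: 0.0
```

```bash
python3 look.py w7.png glue_c post small_roll_c=40.5
```

```text
[388.4 211.5 200.6] [-3.141 -0.     3.14 ]
glue_c [(0.71, array([276., 103.]), array([311.7, 227.8])), (0.69, array([251., 260.]), array([479.7, 202.1])), (0.64, array([260., 181.]), array([387. , 212.9]))]
post [(0.58, array([169., 346.]), array([644.1,  82.2]))]
small_roll_c []
```

View pics/w7.png

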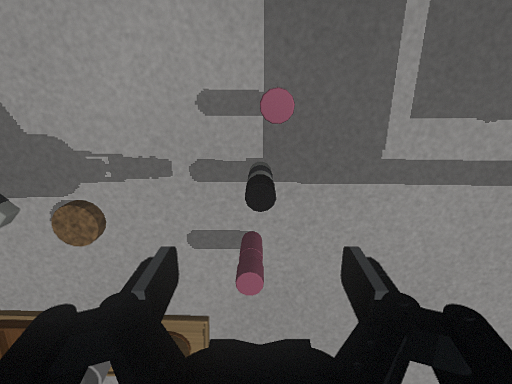

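Request:
play_rows:
  commands:
    - [[-0.001,0.001,-0.04],[0,0,0]]
    - [[-0.001,0.001,-0.08],[0,0,0]]
    - [[-0.001,0.001,-0.11],[0,0,0]]
    - [[-0.001,0.001,-0.122],[0,0,0]]
    - [[-0.001,0.001,-0.122],[0,0,0]]
    - [[-0.001,0.001,-0.122],[0,0,0]]

```text
clock: 19.0
eef_pos: [387.3, 213.0, 79.8]
orientation: [3.141, 0.002, 3.141]
force: [-0.0, 0.7, 0.3]
gripper_width: 85.2
gripper_force: 0.0
```

Request:
play_rows:
  commands:
    - [[0,0,0],[0,0,0]]
    - [[0,0,0],[0,0,0]]
    - [[0,0,0],[0,0,0]]
    - [[0,0,0],[0,0,0]]
    - [[0,0,0],[0,0,0]]
    - [[0,0,0],[0,0,0]]
    - [[0,0,0],[0,0,0]]
    - [[0,0,0],[0,0,0]]
    - [[0,0,0],[0,0,0]]
    - [[0,0,0.05],[0,0,0]]
    - [[0,0,0.1],[0,0,0]]
    - [[0,0,0.12],[0,0,0]]
    - [[0,0,0.12],[0,0,0]]
  grip: 1
  squeeze: 40

```text
clock: 20.62
eef_pos: [387.0, 213.0, 199.6]
orientation: [3.141, 0.003, 3.141]
force: [0.3, 0.5, -0.6]
gripper_width: 26.9
gripper_force: 39.5
```

Request:
play_rows:
  commands:
    - [[0.303,-0.229,0],[0,0,0]]
    - [[0.303,-0.229,0],[0,0,0]]
    - [[0.303,-0.229,0],[0,0,0]]
    - [[0.303,-0.229,0],[0,0,0]]
    - [[0.303,-0.229,0],[0,0,0]]
    - [[0.303,-0.229,0],[0,0,0]]
    - [[0.303,-0.229,0],[0,0,0]]
    - [[0.303,-0.229,0],[0,0,0]]
    - [[0.303,-0.229,0],[0,0,0]]
    - [[0.303,-0.229,0],[0,0,0]]

```text
clock: 21.88
eef_pos: [689.2, -15.2, 199.3]
orientation: [-3.142, 0.0, -3.141]
force: [0.8, -0.4, -0.6]
gripper_width: 27.0
gripper_force: 39.6
```

```bash
python3 look.py w8.png post small_roll_c=40.5 big_roll_c=21.5 pot bay glue_c=165
```

```text
[689.2 -15.2 199.3] [-3.142  0.    -3.141]
post [(0.67, array([347., 134.]), array([645.2,  81.7])), (0.26, array([358., 139.]), array([651.2,  94.2]))]
small_roll_c [(0.9, array([358., 140.]), array([646.8,  82. ]))]
big_roll_c [(0.93, array([352., 138.]), array([647.4,  81.9]))]
pot [(0.8, array([258., 130.]), array([640.8, -15.9]))]
bay [(0.82, array([163., 124.]), array([ 635.1, -119.3]))]
glue_c [(0.65, array([256., 242.]), array([691.7, -16.7]))]
```

View pics/w8.png

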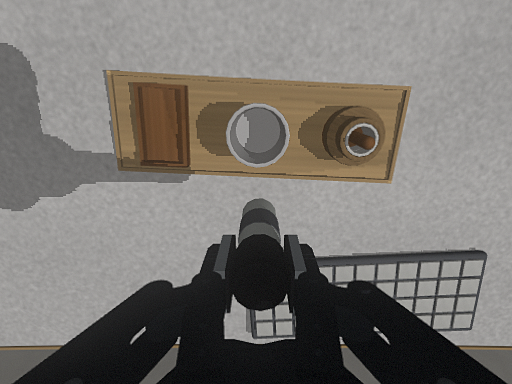

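Request:
play_rows:
  commands:
    - [[-0.049,-0.001,0],[0,0,0]]
    - [[-0.049,-0.001,-0.01],[0,0,0]]
    - [[-0.049,-0.001,-0.04],[0,0,0]]
    - [[-0.049,-0.001,-0.05],[0,0,0]]
    - [[-0.049,-0.001,-0.07],[0,0,0]]
    - [[-0.049,-0.001,-0.09],[0,0,0]]
    - [[-0.049,-0.001,-0.103],[0,0,0]]
    - [[-0.049,-0.001,-0.108],[0,0,0]]
    - [[-0.049,-0.001,-0.108],[0,0,0]]
    - [[-0.049,-0.001,-0.108],[0,0,0]]

```text
clock: 23.48
eef_pos: [641.1, -17.2, 91.6]
orientation: [-3.141, 0.001, 3.141]
force: [-0.0, 0.5, 0.4]
gripper_width: 26.5
gripper_force: 39.6
```

Request:
play_rows:
  commands:
    - [[0,0,0],[0,0,0]]
    - [[0,0,0],[0,0,0]]
    - [[0,0,0],[0,0,0]]
    - [[0,0,0],[0,0,0]]
    - [[0,0,0],[0,0,0]]
    - [[0,0,0],[0,0,0]]
    - [[0,0,0.05],[0,0,0]]
    - [[0,0,0.09],[0,0,0]]
    - [[-0.05,-0.02,0.1],[0,0,0]]
    - [[-0.11,-0.05,0.1],[0,0,0]]
    - [[-0.17,-0.08,0.07],[0,0,0]]
    - [[-0.209,-0.093,0.07],[0,0,0]]
    - [[-0.209,-0.093,0.07],[0,0,0]]
    - [[-0.209,-0.093,0.07],[0,0,0]]
    - [[-0.209,-0.093,0.07],[0,0,0]]
    - [[-0.209,-0.093,0.07],[0,0,0]]
  grip: -1

```text
clock: 25.48
eef_pos: [432.4, -109.9, 160.8]
orientation: [-3.141, 0.0, -3.141]
force: [0.3, 0.2, -1.1]
gripper_width: 85.5
gripper_force: 0.0
```

```bash
python3 look.py w9.png eraser_c matchbox_c cork_c bay pot
```

```text
[ 432.4 -109.9  160.8] [-3.141  0.    -3.141]
eraser_c [(0.91, array([265., 175.]), array([ 422.9, -104. ]))]
matchbox_c [(0.66, array([154., 140.]), array([ 389.3, -210.8]))]
cork_c [(0.92, array([362., 200.]), array([450.7,  -4.6]))]
bay [(0.7, array([256., 339.]), array([ 634.7, -114. ]))]
pot [(0.81, array([331., 344.]), array([643., -20.]))]
```

View pics/w9.png

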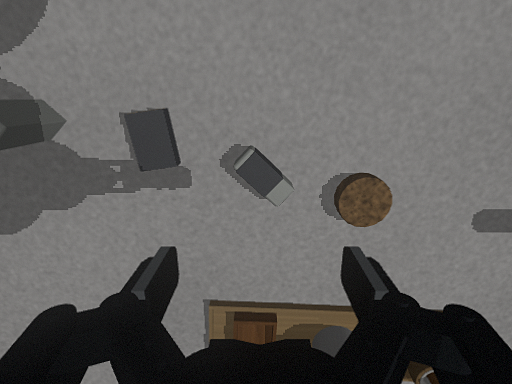

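```bash
python3 - <<'E'
from h import *
im=cv2.imread('pics/w9.png')[130:220,210:310]
cv2.imwrite('pics/w9c.png',cv2.resize(im,None,fx=6,fy=6,interpolation=cv2.INTER_NEAREST))
E
```

```text
(no output)
```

View pics/w9c.png

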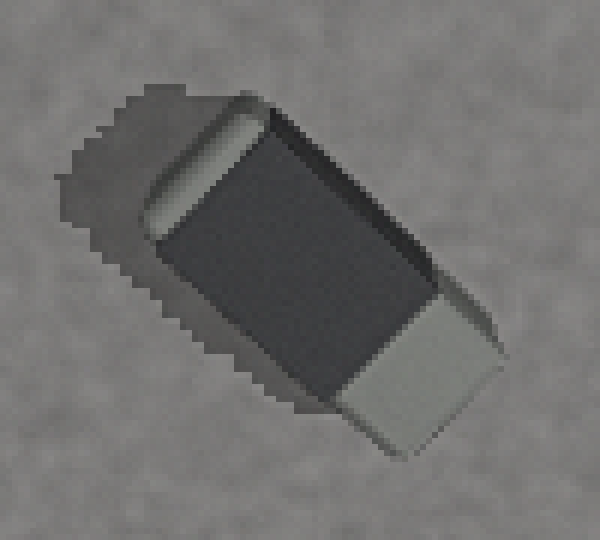

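```bash
python3 - <<'E'
from h import *
T=pose()
P=np.array([px2w('wrist',uv,24,T) for uv in [(293.6,190),(277.2,205.8),(236,168),(252.5,149.5)]])[:,:2]
print(np.round(P,1),np.round(P.mean(0),1))
for a,b in [(0,1),(1,2),(2,3),(3,0)]:
    d=P[b]-P[a];print(np.round(np.linalg.norm(d),1),np.round(np.degrees(np.arctan2(d[1],d[0])),1))
E
```

```text
[[ 434.2  -76.7]
 [ 450.5  -92.1]
 [ 412.5 -131.5]
 [ 395.  -115.9]] [ 423.1 -104. ]
22.5 -43.5
54.7 -134.0
23.4 138.1
55.4 45.0
```

Request:
play_rows:
  commands:
    - [[-0.0095,0.006,-0.02],[0,0,10]]
    - [[-0.0095,0.006,-0.04],[0,0,20]]
    - [[-0.0095,0.006,-0.06],[0,0,30]]
    - [[-0.0095,0.006,-0.08],[0,0,40]]
    - [[-0.0095,0.006,-0.08],[0,0,45.5]]
    - [[-0.0095,0.006,-0.11],[0,0,45.5]]
    - [[-0.0095,0.006,-0.125],[0,0,45.5]]
    - [[-0.0095,0.006,-0.131],[0,0,45.5]]
    - [[-0.0095,0.006,-0.131],[0,0,45.5]]
    - [[-0.0095,0.006,-0.131],[0,0,45.5]]

```text
clock: 27.02
eef_pos: [422.5, -104.3, 30.3]
orientation: [-3.141, 0.0, -2.348]
force: [-0.2, -0.1, -0.0]
gripper_width: 85.6
gripper_force: 0.0
```

Request:
play_rows:
  commands:
    - [[0,0,0],[0,0,0]]
    - [[0,0,0],[0,0,0]]
    - [[0,0,0],[0,0,0]]
    - [[0,0,0],[0,0,0]]
    - [[0,0,0],[0,0,0]]
    - [[0,0,0],[0,0,0]]
    - [[0,0,0],[0,0,0]]
    - [[0,0,0],[0,0,0]]
    - [[0,0,0],[0,0,0]]
  grip: 1
  squeeze: 40

```text
clock: 28.15
eef_pos: [422.4, -104.2, 30.1]
orientation: [-3.141, 0.0, -2.348]
force: [-1.0, 0.0, 5.4]
gripper_width: 25.0
gripper_force: 39.9
```

Request:
play_rows:
  commands:
    - [[0,0,0.05],[0,0,0]]
    - [[0,0,0.1],[0,0,0]]
    - [[0.05,0,0.14],[0,0,-10]]
    - [[0.1,-0.005,0.14],[0,0,-20]]
    - [[0.16,-0.013,0.14],[0,0,-30]]
    - [[0.22,-0.013,0.14],[0,0,-40]]
    - [[0.263,-0.013,0.14],[0,0,-48.4]]
    - [[0.263,-0.013,0.14],[0,0,-48.4]]
    - [[0.263,-0.013,0.14],[0,0,-48.4]]
    - [[0.263,-0.013,0.14],[0,0,-48.4]]
    - [[0.263,-0.013,0.14],[0,0,-48.4]]

```text
clock: 29.52
eef_pos: [684.7, -117.3, 170.4]
orientation: [-3.141, 0.0, 3.09]
force: [0.0, -0.3, -0.1]
gripper_width: 24.9
gripper_force: 39.8
```

```bash
python3 look.py w10.png bay pot eraser_c=152 glue_c=55 post
```

```text
[ 684.7 -117.3  170.4] [-3.141  0.     3.09 ]
bay [(0.79, array([257., 131.]), array([ 634.6, -116.5]))]
pot [(0.79, array([355., 129.]), array([638. , -19.3]))]
eraser_c [(0.75, array([260., 251.]), array([ 684.3, -116.4]))]
glue_c [(0.98, array([377., 139.]), array([640.9, -17.2]))]
post []
```

View pics/w10.png

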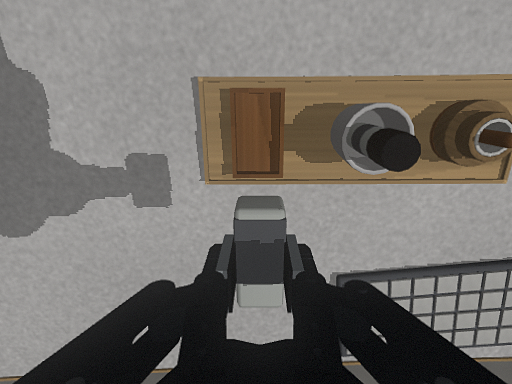

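Request:
play_rows:
  commands:
    - [[-0.0495,0,0],[0,0,0]]
    - [[-0.0495,0,-0.04],[0,0,0]]
    - [[-0.0495,0,-0.08],[0,0,0]]
    - [[-0.0495,0,-0.095],[0,0,0]]
    - [[-0.0495,0,-0.095],[0,0,0]]
    - [[-0.0495,0,-0.11],[0,0,0]]
    - [[-0.0495,0,-0.122],[0,0,0]]
    - [[-0.0495,0,-0.129],[0,0,0]]
    - [[-0.0495,0,-0.129],[0,0,0]]
    - [[-0.0495,0,-0.129],[0,0,0]]

```text
clock: 31.08
eef_pos: [635.8, -117.2, 40.8]
orientation: [-3.142, 0.0, 3.09]
force: [0.5, 0.9, -0.2]
gripper_width: 25.3
gripper_force: 39.8
```

Request:
play_rows:
  commands:
    - [[0,0,0],[0,0,0]]
    - [[0,0,0],[0,0,0]]
    - [[0,0,0],[0,0,0]]
    - [[0,0,0],[0,0,0]]
    - [[0,0,0],[0,0,0]]
    - [[0,0,0.04],[0,0,0]]
    - [[0,0,0.08],[0,0,0]]
    - [[0,0,0.13],[0,0,0]]
    - [[0.04,0.05,0.17],[0,0,0]]
    - [[0.06,0.09,0.17],[0,0,0]]
    - [[0.06,0.09,0.17],[0,0,0]]
    - [[0.06,0.09,0.17],[0,0,0]]
    - [[0.06,0.09,0.17],[0,0,0]]
  grip: -0.3

```text
clock: 32.7
eef_pos: [695.3, -28.4, 210.6]
orientation: [-3.141, -0.001, 3.089]
force: [0.2, -0.6, -0.7]
gripper_width: 55.5
gripper_force: 0.0
```

```bash
python3 look.py w11.png bay eraser_c=22 pot glue_c=55 post small_roll_c=40.5 big_roll_c=21.5
```

```text
[695.3 -28.4 210.6] [-3.141e+00 -1.000e-03  3.089e+00]
bay [(0.79, array([177., 123.]), array([ 636. , -117.7]))]
eraser_c [(0.89, array([172., 124.]), array([ 635.8, -118.4]))]
pot [(0.62, array([266., 123.]), array([640.9, -18.1]))]
glue_c [(0.72, array([265., 130.]), array([643.4, -20. ]))]
post [(0.91, array([357., 126.]), array([649.5,  84.3]))]
small_roll_c [(0.76, array([367., 125.]), array([645.5,  83.1]))]
big_roll_c [(0.89, array([362., 123.]), array([645.2,  84.4]))]
```

View pics/w11.png

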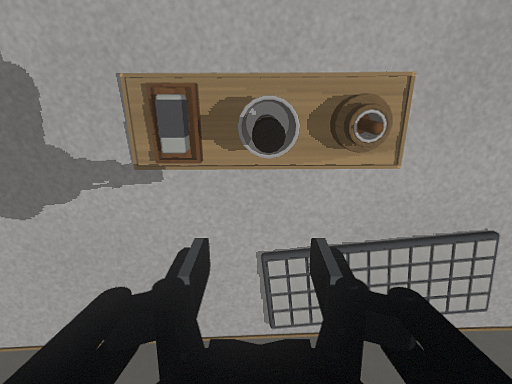

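The picture shows the eraser flat inside the bay (172,124), the glue stick standing in the pot (268,130), and both rolls stacked on the post (365,123). The measured positions agree with the three inserts to within 5 mm, inside the tolerances, and the gripper is clear.

```bash
python3 -c "
from rig import manip
print(manip.finish_job())"
```

```text
the job is handed in; nothing more can be done
None
```

I handed the job in at about 33 s of the 112 s allowed: the large roll and then the small one are on the post, the glue stick is upright in the pot and the eraser is flat in the bay, all as seen in the last wrist-camera picture; I never touched the cork disc, candle or matchbox, and the hand-in gave no verdict.

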